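# Let down the lid of the fastener case

## Task

Shut the steel fastener case on the bench without jolting the small parts in it: with a finger, tip the standing lid past upright so that it falls over towards the case's front of its own weight, catch the falling lid on a finger before it slams, and let it down gently on that finger until it is fully shut. Only push the lid and let it rest on a finger: do not pinch or force it, do not shove the case, leave the other things on the bench alone, and finish clear of everything.

Things in the scene. Friction and masses are not known exactly. Their poses are not given: they have to be found in the camera images.
- case: Grey sheet-steel fastener case, loose on the bench, 180 deep (x) x 280 wide (y) x 70 high, 2.8 kg, eight compartments of bolts, nuts and washers, open on top. Origin: centre of its underside; x points from the front wall (which faces the robot's left, within 0.35 rad) to the hinge side, z up. Hinge line along y at x = +90, z = +70 (top of the back wall).
- lid_hinge (a joint): Hinge of the lid, rad: 0 = fully shut (flat on the rim), 1.57 = upright, stop at 1.85 (leaning back; the start is 1.62 to 1.85). Slight friction and damping: the lid stands by itself near upright; once pushed below about 1.4 (1.35 to 1.45) it falls to the front, slowly at first, and slams in 1 to 2 s if nothing holds it.
- lid: The lid: grey steel sheet 3 thick, 181 from hinge to front edge, 288 wide, side flanges 12 deep, 0.3 to 0.55 kg. In the middle of its front edge a finger lip 150 wide, 26 beyond the front wall when shut, with a rolled edge 6 in diameter. Origin: on the hinge line, mid-width; axes as the case's when shut, the lid reaching to -x from it, underside z = 0, top z = +3.
- lid_lip (a point): Middle of the rolled edge of the finger lip, 206 from the hinge line; when shut it is 71.5 above the bench and 26 in front of the front wall.
- bolt_long: Bystander: steel hexagon bolt 75 long, lying. Origin under its middle.
- spring: Bystander: steel coil spring 50 long, 20 in diameter, lying. Origin under its middle.
- socket: Bystander: steel socket, 26 in diameter and 40 high, upright beside the case's far end. Origin: centre of its underside.
- spanner: Bystander: steel spanner 170 long, lying. Origin under its middle.
- pliers: Bystander: pliers with blue sleeves, about 140 long, lying. Origin under the joint.
- bracket: Bystander: U-shaped zinc-plated bracket 70 x 150 x 57 with a white ball roller outside each cheek. Origin: centre of its underside.
- washer_pot: Bystander: white plastic pot, 76 in diameter and 50 high. Origin: centre of its underside.

How it is judged (in metres and radians):
On the way, in this order (a step that is already met when the one before it is completed fails the run):
1. the lid has been tipped past upright and falls towards the front of its own weight (faster than 0.15 rad/s, no finger touching it) (value of joint lid_hinge between 0.3 and 1.5 rad and velocity of joint lid_hinge below -0.15 rad/s and contact force between the fingers and lid below 0.1 N), for 0.04 s.
2. the lid has been caught: it rests on a finger (over 0.4 N) while still more than 0.15 rad from shut, moving slower than 0.8 rad/s, for 0.3 s (value of joint lid_hinge between 0.15 and 1.4 rad and velocity of joint lid_hinge between -0.8 and 0.8 rad/s and contact force between the fingers and lid above 0.4 N), for 0.3 s.
At the end, for the whole second after the job is handed in: The lid is fully shut (within 0.03 rad), and the case stands flat and still on the bench, within 20 mm of where it was (value of joint lid_hinge below 0.03 rad and angle between case's own z axis and vertical below 0.03 rad and linear speed of case below 0.02 m/s and distance of case from where it was at the start of the episode below 0.02 m); the robot touches nothing.
It fails at once if the lid slams: faster than 1.2 rad/s (0.25 m/s at its lip) within the last 0.25 rad before shut (value of joint lid_hinge below 0.25 rad and velocity of joint lid_hinge below -1.2 rad/s).
It fails at once if the lid is pinched or forced (more than 25 N between fingers and lid) (contact force between the fingers and lid above 25 N).
It fails at once if the case is shoved, lifted or tipped (moved more than 20 mm, or tilted more than 0.1 rad) (distance of case from where it was at the start of the episode above 0.02 m or angle between case's own z axis and vertical above 0.1 rad).
It fails at once if a bystander is moved by more than 15 mm (distance of any of bolt_long, spring, socket, spanner, pliers, bracket, washer_pot from where it was at the start of the episode above 0.015 m).
It also fails if it takes over 54 s, if anything falls off the work surface, if the arm or the gripper's body presses on something with over 40 N, if the wrist force passes 120 N, or if a joint passes its speed limit or range.

## Robot

A 6-joint arm with a two-finger parallel gripper is mounted at the origin on the work surface. World frame = base frame: x ahead of the robot, y to its left, z up, the work surface at z = 0. Lengths are in mm, angles in degrees, forces in N, time in s.
With the tool pointing down it reaches from about 250 to 800 mm from the base axis. Payload 3.9 kg.
Tool frame: the origin (TCP) lies at the very end of the fingers, on their centre line; the grasp point (between the pads) lies 19 mm behind it; z points along the fingers, y is the line along which they close (so a half turn about z gives the same grasp; the last joint's range is limited). The gripper opens to 85 mm and grips with 20 to 120 N. Pads are 22 mm wide; open, the fingers measure 114 mm over their backs; the gripper's body (76 mm by 85 mm) begins 54 mm behind the grasp point. The pads swing forward as they close: fully open they stand 13 mm farther back than shut.
Start: joints at [-72.594, 14.897, -7.913, 67.191, 0, 90], TCP at [157.048, -500.95, 202.004] pointing down, gripper open.
Joint ranges: [-159.42, 159.42], [-47.68, 98.78], [-73.54, 78.23], [-108.79, 121.32], [-90, 84.71], [-180, 180]. Speed limits (degrees/s): [147.25, 147.25, 180, 180, 180, 180].

## Interface

Orientations are given as [roll, pitch, yaw] about the fixed x, y, z axes, in that order (R = Rz(yaw) Ry(pitch) Rx(roll)).
In Python, from rig import * gives the robot as it stands. The module is installed in compiled form; this text tells all that it offers.
- The arm moves only by the tool move_arm, never from a script. Its argument "series" is a list of rows, each a list of 7 numbers: the shift along the tool's x, y, z in mm, then the turn, a rotation vector about the tool's x, y, z in degrees, then the closure, from -1 (fully open) to 1 (shut). In form: [[tx, ty, tz, ax, ay, az, fingers], ...]. A call has 1 to 12 rows; each row is the pose to reach, as a shift and turn from the pose commanded when the call began, along the tool's axes at that moment; what a row does not reach only later rows make up. A row lasts 1/12 s, in which the tool goes at most 41.7 mm and 7.16 degrees, less where a joint would pass 70% of its speed; a pose out of reach is approached as far as the arm can. A call with a gripper value outside its range is refused whole. The fingers move at their own pace and stop on an object; "newtons" is the grip in N (left out, the last holds). Time passes only in rows, so rows that repeat a pose let the fingers close. It gives the time, the measured TCP pose, the force, the opening and the grip force at its end, in the units of the state.
- observe(): the state, without advancing time (a new reading comes with each control period).
- grab_frame(name): name is "scene" or "side" or "wrist"; returns the picture (384x512x3 uint8, red, green, blue); there is no depth.
- calibration(name): a dict with "camera_matrix" (3x3 intrinsics, pixels), "rvec" (rotation vector, rad) and "tvec" (3), from world to camera coordinates, as OpenCV has them; the wrist camera has in their place "tool_from_camera" (4x4, takes a point from camera to tool coordinates, whose origin is the TCP and whose axes are the flange's). Camera axes: x right, y down, z forward; pixel columns grow to the right and rows downward; lengths in mm; the calibration is good to about 2 mm. A picture is of the moment at which its call begins: read the wrist's pose just before it. calibration takes no time and is no camera call.
- hand_in(): hands the job in; it is judged then, once.
Trained networks look in the newest picture that a camera, given by its name, has taken for a name from the list of things; names that differ only in an ending like _2 or _b are one class to them, and where a whole thing is asked for, a point or a joint stands for the part that bears it (a point fixed in the world has none). Each returns a list of dicts, best first, with "confidence" (0 to 1); they miss things now and then, are a little off and sometimes report something else, mostly with a low value. They report only what shows in the picture. A call takes as long as a camera call.
- spot_in(query, camera): "position" ([x, y, z] in mm, in the coordinates of the camera as it stood for that picture, good to about 4 mm: the middle of the surface that is visible of it).
- mark_of(query, camera): "position" ([x, y, z] in mm, in the coordinates of the camera as it stood for that picture, good to about 4 mm: a listed point, or the origin of a listed thing).
The state is a dict: "time": time; "q": joint angles; "qd": joint speeds; "joint_efforts": joint torques, N m; "tcp_pos": TCP position; "ee_rot": TCP orientation; "force": force on the tool from outside, world axes, zero at the start; "wrist_torque": the same for the moment, N m; "opening": opening from 0.0 (shut) to 1.0 (fully open); "finger_force": force on a finger pad.
Only numpy, scipy, OpenCV 4.12 (cv2) and the standard library are available. Lean on these libraries where they do the work, as an engineer would, in place of code of your own. Each camera call takes 0.05 s, during which the arm holds its last target. There are 200 camera calls.

## Working session

There is one attempt and no reset: what is moved stays moved. The work goes in short steps, Python scripts to look and compute and a tool call to move; the robot and the scene stay as the last step left them, time stands still between calls to the robot, and variables do not carry over. Pictures are saved under pics/ and viewed, at most 10 in all, crops included, and the job is handed in when it is done.

Besides the shell and the picture viewer there is one more tool, called after "Call:" as name([rows], argument=value, ...), one row to a line, values as JSON. move_arm: Moves the arm, as the interface text tells. Its arguments: {"type":"object","properties":{"series":{"type":"array"},"newtons":{"type":"number"}},"required":["series"]}

```bash
mkdir -p pics
cat > h.py <<'E'
from rig import *
import numpy as np, cv2
from scipy.spatial.transform import Rotation as R
def Rt(o): return R.from_euler('xyz',o,degrees=True)
def w2c(n):
    c=calibration(n); return cv2.Rodrigues(np.array(c['rvec'],float))[0],np.array(c['tvec'],float).ravel(),np.array(c['camera_matrix'])
def toworld(p,n):
    r,t,_=w2c(n); return r.T@(np.array(p)-t)
def proj(P,n):
    r,t,k=w2c(n); return cv2.projectPoints(np.array(P,float).reshape(-1,3),cv2.Rodrigues(r)[0],t,k,None)[0].reshape(-1,2)
def snap(n,f):
    im=grab_frame(n); cv2.imwrite('pics/'+f,im[:,:,::-1]); return im
E
python3 - <<'E'
from h import *
import cv2
a=snap('scene','a.png')
b=grab_frame('side')
cv2.imwrite('pics/ab.png',cv2.resize(np.hstack([a,b]),(800,300))[:,:,::-1])
cv2.imwrite('pics/b.png',b[:,:,::-1])
for n in ['scene','side']:
    for q in ['case','lid','lid_lip','socket','bolt_long','spring','spanner','pliers','bracket','washer_pot']:
        print(n,q,[(np.round(toworld(d['position'],n)).tolist(),round(d['confidence'],2)) for d in mark_of(q,n)[:2]])
s=observe();print(s['time'],s['tcp_pos'],s['ee_rot'],s['force'],s['opening'])
E
```

```text
scene case [([510.0, 60.0, -1.0], 0.78)]
scene lid [([508.0, -29.0, 71.0], 0.58)]
scene lid_lip [([501.0, -89.0, 270.0], 0.62)]
scene socket [([688.0, 65.0, -0.0], 0.42)]
scene bolt_long [([407.0, 255.0, 0.0], 0.41)]
scene spring [([632.0, 236.0, 5.0], 0.38)]
scene spanner [([486.0, -78.0, -1.0], 0.67)]
scene pliers [([646.0, 498.0, -5.0], 0.72)]
scene bracket [([503.0, -450.0, 3.0], 0.83)]
scene washer_pot [([350.0, 497.0, 3.0], 0.7)]
side case [([517.0, 63.0, 3.0], 0.93)]
side lid [([511.0, -33.0, 72.0], 0.84)]
side lid_lip [([501.0, -87.0, 266.0], 0.84)]
side socket [([683.0, 62.0, -3.0], 0.58)]
side bolt_long [([410.0, 250.0, -3.0], 0.69)]
side spring [([632.0, 237.0, 4.0], 0.53)]
side spanner [([410.0, 250.0, -3.0], 0.74)]
side pliers [([649.0, 495.0, 1.0], 0.95)]
side bracket []
side washer_pot []
1.1 [ 157.04782771 -500.96715142  202.02281036] [1.79998829e+02 1.89365963e-04 1.74050940e+01] [ 0.07558309  0.12460724 -0.46330663] 0.9991470040430417
```

View pics/ab.png

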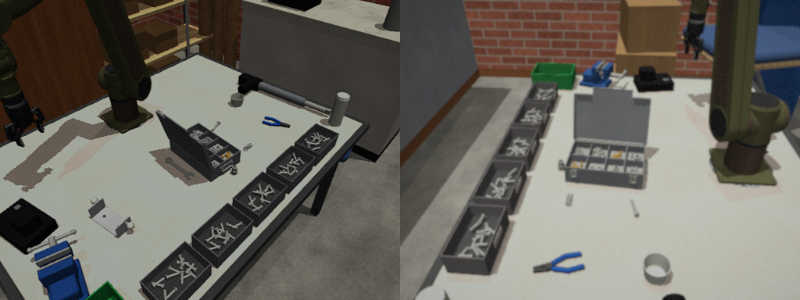

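Run:
```python
from h import *
for n in ['scene','side']:
    r,t,k=w2c(n); print(n,np.round(-r.T@t),np.round(r[2],2))
    im=cv2.imread('pics/'+('a' if n=='scene' else 'b')+'.png')
    c=np.array([513,61.5,0]);h=np.array([510,-31,70.]);
    ex=(h-c);ex[2]=0;ex/=np.linalg.norm(ex);print(np.degrees(np.arctan2(ex[1],ex[0])))
    a=np.radians(-91); ex=np.array([np.cos(a),np.sin(a),0]);ey=np.array([-ex[1],ex[0],0])
    for (x,y,z) in [(-90,-140,0),(-90,140,0),(90,140,0),(90,-140,0),(-90,-140,70),(-90,140,70),(90,140,70),(90,-140,70)]:
        u=proj(c+ex*x+ey*y+[0,0,z],n)[0]; cv2.circle(im,tuple(int(v) for v in u),2,(0,0,255),-1)
    cv2.imwrite(f'pics/o_{n}.png',im)
a=cv2.imread('pics/o_scene.png');b=cv2.imread('pics/o_side.png')
cv2.imwrite('pics/o.png',np.hstack([a[60:330,56:456],b[60:330,56:456]]))
```

```text
scene [1262. -724. 1008.] [-0.51  0.54 -0.67]
-91.85759037032027
side [ 465. 1044.  823.] [ 0.07 -0.81 -0.58]
-91.85759037032027
```

View pics/o.png

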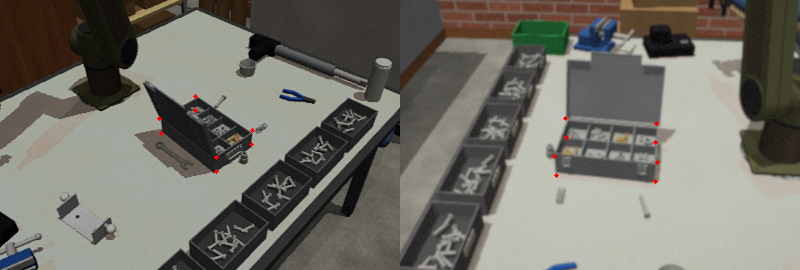

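The side view shows the lid standing and leaning back at crop (615,90). The bracket and spanner are behind it, and the bolt and spring are in front. The yaw fits about -95°, so I'll set out towards the point above the lid.

Call:
move_arm([
  [307, -167, -218, 0, 0, 22.4, -1],
  [307, -167, -218, 0, 0, 22.4, -1],
  [307, -167, -218, 0, 0, 22.4, -1],
  [307, -167, -218, 0, 0, 22.4, -1],
  [307, -167, -218, 0, 0, 22.4, -1],
  [307, -167, -218, 0, 0, 22.4, -1],
  [307, -167, -218, 0, 0, 22.4, -1],
  [307, -167, -218, 0, 0, 22.4, -1],
  [307, -167, -218, 0, 0, 22.4, -1],
  [307, -167, -218, 0, 0, 22.4, -1],
  [307, -167, -218, 0, 0, 22.4, -1],
  [307, -167, -218, 0, 0, 22.4, -1],
])

```text
time: 2.1
tcp_pos: [401.7, -249.0, 421.0]
ee_rot: [179.9, -0.1, -4.8]
force: [-0.5, -0.1, -0.4]
opening: 1.0
finger_force: 0.0
```

```bash
cat >> h.py <<'E'
import json
def log():
    s=observe(); d=[list(map(float,s[k])) for k in ('q','tcp_pos','ee_rot')]
    open('log.txt','a').write(json.dumps(d)+'\n'); print(round(s['time'],2),*[np.round(x,1).tolist() for x in d],'F',np.round(s['force'],2),'op',round(s['opening'],2)); return s
E
python3 - <<'E'
from h import *
log()
a=cv2.imread('pics/a.png');b=cv2.imread('pics/b.png')
H=np.array([510,-31,70.]);an=np.radians(-95)
ex=np.array([np.cos(an),np.sin(an),0]);ey=np.array([-ex[1],ex[0],0]);c=H-ex*90-[0,0,70]
print(c)
out=[]
for n,im in (('scene',a),('side',b)):
    for (x,y,z) in [(-90,-140,0),(-90,140,0),(90,140,0),(90,-140,0),(-90,-140,70),(-90,140,70),(90,140,70),(90,-140,70)]:
        u=proj(c+ex*x+ey*y+[0,0,z],n)[0]; cv2.circle(im,tuple(int(round(v)) for v in u),1,(0,0,255),-1)
    th=1.83
    for r,y in [(206,75),(206,-75),(181,144),(181,-144)]:
        u=proj(H-ex*r*np.cos(th)+ey*y+[0,0,r*np.sin(th)],n)[0]; cv2.circle(im,tuple(int(round(v)) for v in u),1,(0,255,0),-1)
    u=proj(c+[0,0,100],n)[0].astype(int)
    out.append(cv2.resize(im[u[1]-90:u[1]+90,u[0]-65:u[0]+65],None,fx=3,fy=3))
cv2.imwrite('pics/o2.png',np.hstack(out))
E
```

```text
2.1 [-31.8, 9.9, 18.1, 98.0, -0.0, 153.0] [401.7, -249.0, 421.0] [179.9, -0.1, -4.8] F [-0.46 -0.11 -0.42] op 1.0
[517.84401685  58.65752283   0.        ]
```

View pics/o2.png

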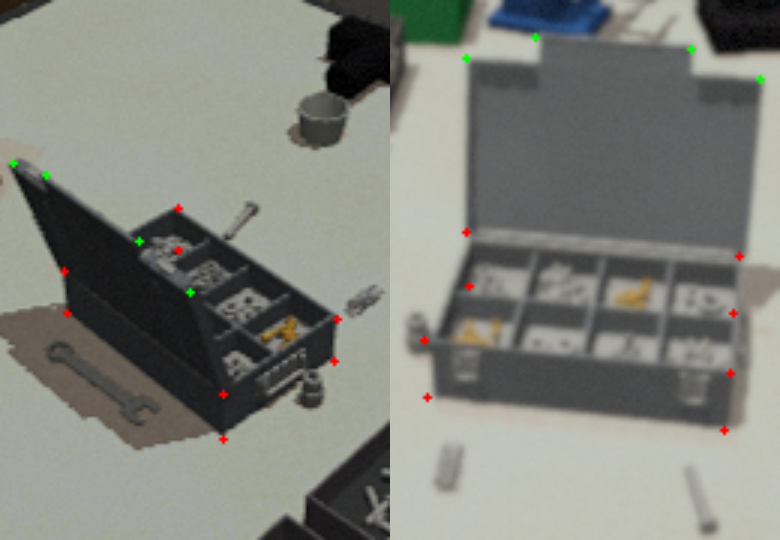

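The overlay agrees to a few mm. The case should move about 3 mm towards the robot, with yaw about -94°. q6 is close to its limit, so I'll turn the hand half a turn on the way.

Call:
move_arm([
  [70, -105, -20, 0, 0, -86, -1],
  [70, -105, -20, 0, 0, -86, -1],
  [70, -105, -20, 0, 0, -86, -1],
  [70, -105, -20, 0, 0, -86, -1],
  [70, -105, -20, 0, 0, -86, -1],
  [70, -105, -20, 0, 0, -86, -1],
  [70, -105, -20, 0, 0, -86, -1],
  [70, -105, -20, 0, 0, -86, -1],
  [70, -105, -20, 0, 0, -86, -1],
  [70, -105, -20, 0, 0, -86, -1],
  [70, -105, -20, 0, 0, -86, -1],
  [70, -105, -20, 0, 0, -86, -1],
])

```text
time: 3.1
tcp_pos: [477.9, -152.6, 439.0]
ee_rot: [-179.9, 0.0, 81.2]
force: [0.9, -0.2, 0.2]
opening: 1.001
finger_force: 0.0
```

```bash
python3 -c "
from h import *
log()"
```

```text
3.1 [-17.7, 14.1, 26.4, 102.4, -0.0, 81.1] [477.9, -152.6, 439.0] [-179.9, 0.0, 81.2] F [ 0.85 -0.16  0.17] op 1.0
```

Call:
move_arm([
  [0, 30, -40, 10, 15, -60, -1],
  [0, 30, -40, 10, 15, -60, -1],
  [0, 30, -40, 10, 15, -60, -1],
  [0, 30, -40, 10, 15, -60, -1],
  [0, 30, -40, 10, 15, -60, -1],
  [0, 30, -40, 10, 15, -60, -1],
  [0, 30, -40, 10, 15, -60, -1],
  [0, 30, -40, 10, 15, -60, -1],
  [0, 30, -40, 10, 15, -60, -1],
  [0, 30, -40, 10, 15, -60, -1],
])

```text
time: 3.93
tcp_pos: [486.6, -147.9, 431.6]
ee_rot: [-179.8, -14.9, 141.4]
force: [0.1, -0.7, 0.0]
opening: 1.002
finger_force: 0.0
```

```bash
python3 -c "
from h import *
log()"
```

```text
3.93 [-20.0, 28.6, 45.6, 121.2, 4.5, 18.0] [486.6, -147.9, 431.6] [-179.8, -14.9, 141.4] F [ 0.05 -0.74  0.02] op 1.0
```

Call:
move_arm([
  [0, 30, -40, -20, 15, -20, -1],
  [0, 30, -40, -20, 15, -20, -1],
  [0, 30, -40, -20, 15, -20, -1],
  [0, 30, 60, -20, 15, -20, -1],
  [0, 30, 60, -20, 15, -20, -1],
  [0, 30, 60, -20, 15, -20, -1],
])

```text
time: 4.43
tcp_pos: [490.2, -113.9, 360.5]
ee_rot: [151.4, -25.1, 165.3]
force: [0.3, -0.6, -1.3]
opening: 0.998
finger_force: 0.0
```

```bash
python3 -c "
from h import *
log()"
```

```text
4.43 [-28.3, 35.3, 35.4, 121.0, 22.2, -13.3] [490.2, -113.9, 360.5] [151.4, -25.1, 165.3] F [ 0.31 -0.63 -1.32] op 1.0
```

```bash
cat >> h.py <<'E'
E3=lambda a,d: R.from_euler(a,d,degrees=True).as_matrix()
R0=np.array([[0,0,1],[0,1,0],[-1,0,0]],float)
def parts(q,s5=1):
    p=q[1]-q[2]+q[3]; Z=E3('z',q[0])
    Ro=Z@E3('y',p)@E3('z',s5*q[4])@R0@E3('z',q[5])
    c=[0,2]
    A=np.hstack([Z[:,c],(Z@E3('y',q[1]))[:,c],(Z@E3('y',q[1]-q[2]))[:,c],(Z@E3('y',p))[:,c],Ro[:,2:]])
    return Ro,A
def data():
    D=[json.loads(l) for l in open('log.txt')]
    D.append([[-72.594,14.897,-7.913,67.191,0,90],[157.048,-500.95,202.004],[180,0,17.405]]); return D
def fit(s5,lam=1e-4):
    D=data(); A=np.vstack([parts(d[0],s5)[1] for d in D]); b=np.hstack([d[1] for d in D])
    x0=np.array([0,100,0,300,300,0,0,0,200.]);  # weak prior
    x=np.linalg.solve(A.T@A+lam*np.eye(9),A.T@b+lam*x0); return x,A@x-b
E
python3 - <<'E'
from h import *
for s in (1,-1):
    x,r=fit(s); print(s,np.round(x),np.abs(r).max())
    print([round(np.degrees((R.from_matrix(parts(d[0],s)[0]).inv()*Rt(d[2])).magnitude()),2) for d in data()])
E
```

```text
1 [  1. 219.  -0. 564. 386.  61. 118.   0. 350.] 0.1788029052293041
[np.float64(0.0), np.float64(0.0), np.float64(0.0), np.float64(0.0), np.float64(0.0)]
-1 [  72.  206.  140.  562.  371.   63.  773. -192. -348.] 6.228262719976954
[np.float64(0.03), np.float64(0.06), np.float64(9.06), np.float64(44.4), np.float64(0.0)]
```

```bash
cat >> h.py <<'E'
from scipy.optimize import least_squares
X=fit(1)[0]
LIM=np.array([[-159.42,159.42],[-47.68,98.78],[-73.54,78.23],[-108.79,121.32],[-90,84.71],[-180,180]])
def fk(q): Ro,A=parts(q); return A@X,Ro
def ik(p,Rm,q0):
    def f(q):
        a,b=fk(q); return np.r_[(a-p)/10,R.from_matrix(b.T@Rm).as_rotvec()*10]
    best=None
    for s in (np.array(q0,float),np.array([20,30,10,60,-60,-20.]),np.array([35,60,40,40,-80,-30.]),np.array([0,40,10,60,0,0.])):
        s=np.clip(s,LIM[:,0]+.1,LIM[:,1]-.1)
        r=least_squares(f,s,bounds=(LIM[:,0],LIM[:,1]))
        if best is None or r.cost<best.cost: best=r
        if best.cost<1e-6: break
    return best.x,best.cost
H=np.array([507,-31,70.]);an=np.radians(-94)
ex=np.array([np.cos(an),np.sin(an),0]);f_=-ex;Z_=np.array([0,0,1.])
def lip(th): return H+f_*206*np.cos(th)+Z_*(206*np.sin(th)+1.5)
def ori(al,be):  # degrees; tool matrix, e = tool +y*sg
    h=E3('z',be)@(-f_); a=np.radians(al)
    d=np.cos(a)*h-np.sin(a)*Z_; e=-(np.sin(a)*h+np.cos(a)*Z_)
    return d,e
def pose(P,al,be,back=25,off=39,sg=1):
    d,e=ori(al,be); y=e*sg; x=np.cross(y,d)
    return P+back*d-off*e,np.stack([x,y,d],1)
E
python3 - <<'E'
from h import *
for th in (0,1.0,1.8):
  for sg in (1,-1):
    print(th,sg)
    for al in (20,30,40,50,60,75,90):
      o=[]
      for be in (-15,0,15,30,45,60):
        p,Rm=pose(lip(th),al,be,sg=sg)
        q,c=ik(p,Rm,[10,30,10,70,-30,0]); o.append(f"{be}:"+('ok' if c<1e-4 else '--')+(str(np.round(q).astype(int).tolist()) if c<1e-4 else ''))
      print(al,*o)
E
```

```text
0 1
20 -15:ok[36, 67, 32, 121, -32, 77] 0:ok[41, 61, 18, 110, -42, 71] 15:ok[45, 55, 4, 96, -51, 63] 30:ok[48, 48, -10, 78, -61, 50] 45:ok[50, 39, -28, 47, -68, 25] 60:ok[50, 30, -50, -6, -69, -16]
30 -15:ok[35, 59, 24, 109, -31, 70] 0:ok[39, 54, 12, 98, -39, 62] 15:ok[42, 47, -1, 84, -48, 51] 30:ok[45, 40, -15, 65, -55, 35] 45:ok[47, 32, -31, 38, -60, 11] 60:ok[47, 25, -48, 1, -59, -19]
40 -15:ok[33, 51, 16, 98, -28, 63] 0:ok[37, 46, 6, 87, -36, 53] 15:ok[39, 40, -5, 74, -42, 40] 30:ok[42, 34, -18, 56, -48, 23] 45:ok[42, 27, -31, 34, -50, 2] 60:ok[42, 20, -44, 9, -48, -22]
50 -15:ok[31, 44, 7, 86, -25, 57] 0:ok[33, 40, -1, 77, -31, 45] 15:ok[36, 35, -10, 65, -36, 31] 30:ok[37, 29, -20, 50, -39, 14] 45:ok[37, 23, -30, 34, -40, -5] 60:ok[36, 18, -40, 16, -37, -25]
60 -15:ok[28, 37, -1, 75, -20, 51] 0:ok[30, 34, -7, 67, -25, 38] 15:ok[31, 30, -13, 58, -28, 23] 30:ok[32, 26, -21, 47, -30, 7] 45:ok[32, 21, -28, 35, -30, -11] 60:ok[31, 18, -35, 24, -27, -29]
75 -15:ok[22, 28, -12, 60, -11, 42] 0:ok[23, 27, -15, 55, -13, 28] 15:ok[23, 25, -18, 51, -15, 13] 30:ok[23, 23, -21, 45, -15, -3] 4
[... 6307 characters left out ...]
-5, 79, -38, -161] 15:ok[12, 11, -14, 66, -40, -179] 30:ok[11, 4, -23, 51, -38, 161] 45:ok[8, -3, -31, 38, -33, 140] 60:ok[4, -8, -37, 28, -23, 121]
60 -15:ok[5, 19, 1, 85, -27, -153] 0:ok[6, 15, -5, 76, -30, -169] 15:ok[6, 10, -12, 66, -30, 174] 30:ok[5, 5, -18, 56, -28, 156] 45:ok[3, 0, -23, 47, -23, 138] 60:ok[-1, -3, -27, 40, -16, 120]
75 -15:ok[-4, 14, -2, 78, -14, -164] 0:ok[-4, 12, -5, 73, -15, -180] 15:ok[-4, 10, -7, 68, -14, 165] 30:ok[-4, 8, -10, 64, -13, 149] 45:ok[-5, 7, -12, 60, -10, 133] 60:ok[-6, 6, -13, 58, -7, 117]
90 -15:ok[-13, 12, -5, 73, 0, -174] 0:-- 15:ok[-13, 14, -2, 74, 0, 156] 30:ok[-12, 15, -1, 74, 0, 142] 45:ok[-11, 16, 0, 74, 0, 128] 60:ok[-11, 16, 1, 74, 0, 113]
```

```bash
cat >> h.py <<'E'
def rel(p,Rm,s=None):
    s=s or observe(); Rc=Rt(s['ee_rot']).as_matrix()
    return np.round(np.r_[Rc.T@(p-np.array(s['tcp_pos'])),np.degrees(R.from_matrix(Rc.T@Rm).as_rotvec())],1).tolist()
E
python3 - <<'E'
from h import *
for n in ('scene','side'):
    grab_frame(n)
    for q in ('lid_lip','lid','case'): print(n,q,[(np.round(toworld(d['position'],n)).tolist(),round(d['confidence'],2)) for d in mark_of(q,n)[:1]])
print(lip(1.83))
p,Rm=pose(lip(1.83),68,0,back=-70,off=0); print(p,rel(p,Rm)); print(ik(p,Rm,observe()['q']))
E
```

```text
scene lid_lip [([503.0, -86.0, 269.0], 0.73)]
scene lid [([508.0, -31.0, 72.0], 0.67)]
scene case [([513.0, 58.0, 0.0], 0.67)]
side lid_lip [([503.0, -86.0, 268.0], 0.85)]
side lid []
side case [([517.0, 60.0, 5.0], 0.57)]
[503.3168549  -83.67142883 270.61844472]
[505.14604135 -57.51284389 335.52131454] [-14.1, 32.3, 55.0, 51.6, -23.9, -12.1]
(array([  8.09610306,  14.19255226,   7.05156199,  87.69838884,
       -21.48695537,  13.01484374]), np.float64(9.295213116938052e-21))
```

Call:
move_arm([
  [-14, 32, 45, 26, -12, -6, -1],
  [-14, 32, 50, 39, -18, -9, -1],
  [-14, 32, 55, 51.6, -23.9, -12.1, -1],
  [-14, 32, 55, 51.6, -23.9, -12.1, -1],
  [-14, 32, 55, 51.6, -23.9, -12.1, -1],
  [-14, 32, 55, 51.6, -23.9, -12.1, -1],
  [-14, 32, 55, 51.6, -23.9, -12.1, -1],
  [-14, 32, 55, 51.6, -23.9, -12.1, -1],
  [-14, 32, 55, 51.6, -23.9, -12.1, -1],
  [-14, 32, 55, 51.6, -23.9, -12.1, -1],
])

```text
time: 5.67
tcp_pos: [503.8, -55.8, 334.3]
ee_rot: [-158.2, -0.3, 176.2]
force: [-0.5, -0.5, 0.1]
opening: 1.005
finger_force: 0.0
```

Run:
```python
from h import *
s=log()
p,Rm=pose(lip(1.83),68,0,back=-70,off=0); print('now',rel(p,Rm))
p,Rm=pose(lip(1.83),68,0,back=30,off=0); print('ins',rel(p,Rm))
w=grab_frame('side');v=grab_frame('scene')
u=proj(lip(1.83),'side')[0].astype(int);t=proj(lip(1.83),'scene')[0].astype(int)
g=lambda im,u:cv2.resize(im[max(0,u[1]-80):max(0,u[1]-80)+160,u[0]-65:u[0]+65],None,fx=3,fy=3)
cv2.imwrite('pics/c.png',np.hstack([g(v,t),g(w,u)])[:,:,::-1])
```

```text
5.67 [8.1, 14.2, 7.0, 87.7, -21.2, 12.8] [503.8, -55.8, 334.3] [-158.2, -0.3, 176.2] F [-0.45 -0.51  0.1 ] op 1.01
now [-1.4, -2.0, -0.5, 0.2, -0.2, 0.3]
ins [-1.7, -2.4, 99.5, 0.2, -0.2, 0.3]
```

View pics/c.png

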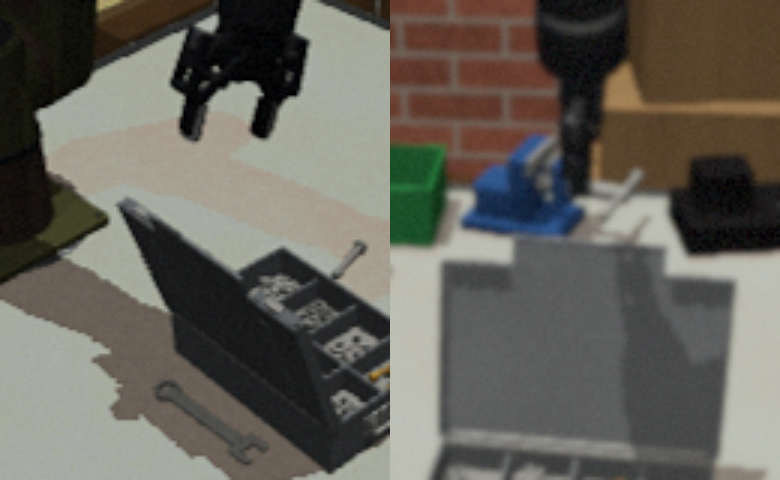

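The fingers stand open above the lip at scene crop (225,130), one on each side of its plane. I'll insert now and look again.

Call:
move_arm([
  [0, 0, 40, 0, 0, 0, -1],
  [0, 0, 70, 0, 0, 0, -1],
  [0, 0, 85, 0, 0, 0, -1],
  [0, 0, 97, 0, 0, 0, -1],
  [0, 0, 97, 0, 0, 0, -1],
])

```text
time: 6.18
tcp_pos: [500.1, -96.4, 241.1]
ee_rot: [-158.2, -0.6, 175.7]
force: [-0.4, -0.1, -0.2]
opening: 1.001
finger_force: 0.0
```

Run:
```python
from h import *
s=log()
for th in (1.85,1.7,1.6,1.5,1.45,1.4,1.35,1.32):
    p,Rm=pose(lip(th),68,0,back=30,off=-39.5); print(th,rel(p,Rm,s))
w=grab_frame('side');v=grab_frame('scene')
u=proj(lip(1.83),'side')[0].astype(int);t=proj(lip(1.83),'scene')[0].astype(int)
g=lambda im,u:cv2.resize(im[max(0,u[1]-80):max(0,u[1]-80)+160,u[0]-65:u[0]+65],None,fx=3,fy=3)
cv2.imwrite('pics/d.png',np.hstack([g(v,t),g(w,u)])[:,:,::-1])
```

```text
6.18 [3.7, 14.3, -6.6, 72.8, -21.5, 8.6] [500.1, -96.4, 241.1] [-158.2, -0.6, 175.7] F [-0.38 -0.13 -0.19] op 1.0
1.85 [-2.2, 37.1, 0.4, 0.2, -0.7, -0.1]
1.7 [-2.0, 62.9, -16.6, 0.2, -0.7, -0.1]
1.6 [-1.9, 81.3, -25.8, 0.2, -0.7, -0.1]
1.5 [-1.8, 100.6, -33.0, 0.2, -0.7, -0.1]
1.45 [-1.7, 110.5, -35.9, 0.2, -0.7, -0.1]
1.4 [-1.7, 120.5, -38.3, 0.2, -0.7, -0.1]
1.35 [-1.6, 130.6, -40.2, 0.2, -0.7, -0.1]
1.32 [-1.6, 136.7, -41.1, 0.2, -0.7, -0.1]
```

View pics/d.png

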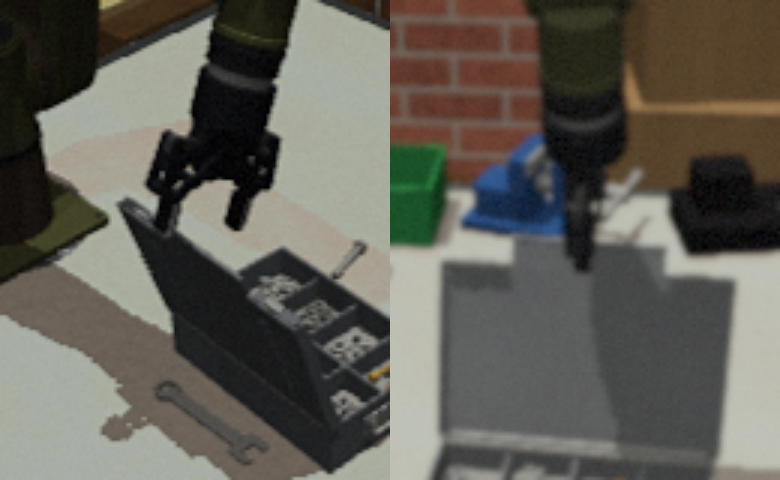

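The front finger is in front of the lip at side crop (583,265), and the other is behind it. First I'll push partway and check that the lid follows.

Call:
move_arm([
  [-1, 15, 0, 0, 0, 0, -1],
  [-1, 28, 0, 0, 0, 0, -1],
  [-1, 37, 0, 0, 0, 0, -1],
  [-1, 45, -5, 0, 0, 0, -1],
  [-1, 54, -10, 0, 0, 0, -1],
  [-1, 63, -16, 0, 0, 0, -1],
  [-1, 72, -21, 0, 0, 0, -1],
  [-1, 81, -26, 0, 0, 0, -1],
  [-1, 81, -26, 0, 0, 0, -1],
])

```text
time: 7.03
tcp_pos: [509.1, -7.3, 237.4]
ee_rot: [-158.2, -0.3, 176.1]
force: [-0.0, -0.4, -0.1]
opening: 1.004
finger_force: 0.0
```

Run:
```python
from h import *
s=log()
for n in ('scene','side'):
    grab_frame(n); print([(np.round(toworld(d['position'],n)).tolist(),round(d['confidence'],2)) for d in mark_of('lid_lip',n)[:1]])
print(lip(1.6))
for th in (1.6,1.5,1.4,1.35,1.32):
    p,Rm=pose(lip(th),68,0,back=30,off=-39.5); print(th,rel(p,Rm,s))
```

```text
7.03 [13.2, 17.0, -3.5, 76.5, -20.7, 18.4] [509.1, -7.3, 237.4] [-158.2, -0.3, 176.1] F [-0.04 -0.43 -0.14] op 1.0
[([500.0, -88.0, 271.0], 0.6)]
[([503.0, -86.0, 267.0], 0.76)]
[506.58040772 -37.00044911 277.41216223]
1.6 [0.5, -3.1, 4.1, 0.2, -0.3, 0.2]
1.5 [0.4, 16.2, -3.2, 0.2, -0.3, 0.2]
1.4 [0.4, 36.1, -8.4, 0.2, -0.3, 0.2]
1.35 [0.4, 46.2, -10.3, 0.2, -0.3, 0.2]
1.32 [0.4, 52.3, -11.2, 0.2, -0.3, 0.2]
```

Run:
```python
from h import *
w=grab_frame('side');v=grab_frame('scene');s=observe()
u=proj(lip(1.83),'side')[0].astype(int);t=proj(lip(1.83),'scene')[0].astype(int)
Rc=Rt(s['ee_rot']).as_matrix();p=np.array(s['tcp_pos'])
v=v.copy();w=w.copy()
for k in (-42.5,42.5):
    for n,im in (('scene',v),('side',w)):
        c=proj(p-13*Rc[:,2]+k*Rc[:,1],n)[0].round().astype(int); im[c[1],c[0]]=(255,0,0) if k<0 else (0,255,0)
g=lambda im,u:cv2.resize(im[max(0,u[1]-80):max(0,u[1]-80)+160,u[0]-65:u[0]+65],None,fx=3,fy=3,interpolation=0)
cv2.imwrite('pics/e.png',np.hstack([g(v,t),g(w,u)])[:,:,::-1])
```

```text
(no output)
```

View pics/e.png

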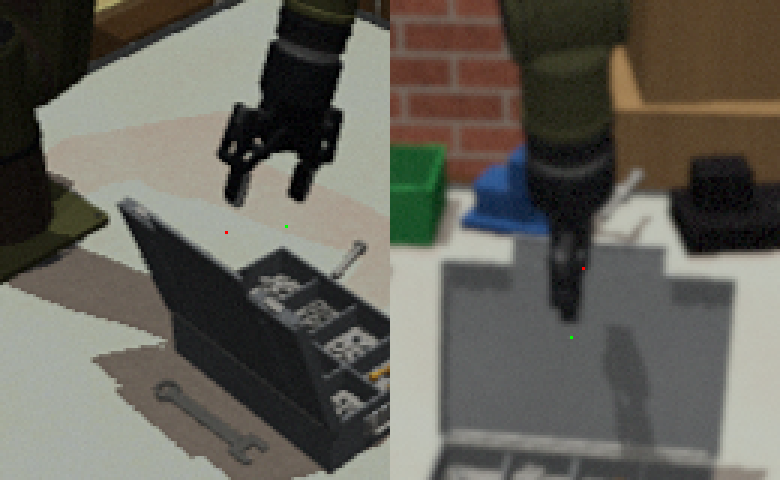

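The lid has not moved. The rear finger passed over the lip, because the open finger ends sit farther back than assumed. I'll measure that offset.

Run:
```python
from h import *
s=observe();Rc=Rt(s['ee_rot']).as_matrix();p=np.array(s['tcp_pos'])
u=proj(lip(1.83),'side')[0].astype(int);t=proj(lip(1.83),'scene')[0].astype(int)
o=lambda c,x,y:(c[0]-65+x/3,max(0,c[1]-80)+y/3)
obs=[('scene',-45,o(t,235,204)),('scene',45,o(t,301,201)),('side',45,o(u,570-390,321))]
for n,k,q in obs:
    print(n,k,np.round(q,1),[(b,np.round(proj(p-b*Rc[:,2]+k*Rc[:,1],n)[0],1).tolist()) for b in (0,13,25,35,45,55)])
```

```text
scene -45 [238.3 143. ] [(0, [233.7, 155.7]), (13, [234.7, 151.9]), (25, [235.6, 148.3]), (35, [236.4, 145.3]), (45, [237.2, 142.3]), (55, [238.0, 139.3])]
scene 45 [260.3 142. ] [(0, [254.0, 153.3]), (13, [255.1, 149.7]), (25, [256.1, 146.3]), (35, [256.9, 143.5]), (45, [257.7, 140.6]), (55, [258.6, 137.7])]
side 45 [266. 140.] [(0, [266.5, 149.0]), (13, [266.3, 146.1]), (25, [266.1, 143.3]), (35, [266.0, 141.0]), (45, [265.8, 138.6]), (55, [265.7, 136.2])]
```

Two views put the open finger ends about 40 mm behind the TCP. I'll back out, cross over and insert 24 mm deeper.

Call:
move_arm([
  [2, 0, -25, 0, 0, 0, -1],
  [2, -40, -25, 0, 0, 0, -1],
  [2, -80, -25, 0, 0, 0, -1],
  [2, -84, -20, 0, 0, 0, -1],
  [2, -84, 15, 0, 0, 0, -1],
  [2, -84, 40, 0, 0, 0, -1],
  [2, -84, 54, 0, 0, 0, -1],
  [2, -84, 54, 0, 0, 0, -1],
])

```text
time: 8.0
tcp_pos: [496.3, -108.3, 215.0]
ee_rot: [-158.1, -0.7, 175.8]
force: [-0.8, -0.4, -0.4]
opening: 1.002
finger_force: 0.0
```

Run:
```python
from h import *
s=log()
for th in (1.85,1.7,1.6,1.5,1.45,1.4,1.35,1.32):
    p,Rm=pose(lip(th),68,0,back=54,off=-39.5); print(th,rel(p,Rm,s))
w=grab_frame('side');v=grab_frame('scene')
u=proj(lip(1.83),'side')[0].astype(int);t=proj(lip(1.83),'scene')[0].astype(int)
g=lambda im,u:cv2.resize(im[max(0,u[1]-60):max(0,u[1]-60)+100,u[0]-50:u[0]+50],None,fx=4,fy=4,interpolation=0)
cv2.imwrite('pics/f.png',np.hstack([g(v,t),g(w,u)])[:,:,::-1])
```

```text
8.0 [2.4, 14.5, -10.4, 68.5, -21.6, 7.1] [496.3, -108.3, 215.0] [-158.1, -0.7, 175.8] F [-0.77 -0.38 -0.44] op 1.0
1.85 [-5.3, 38.6, -4.4, 0.1, -0.7, 0.1]
1.7 [-5.1, 64.4, -21.5, 0.1, -0.7, 0.1]
1.6 [-5.0, 82.8, -30.6, 0.1, -0.7, 0.1]
1.5 [-5.0, 102.1, -37.9, 0.1, -0.7, 0.1]
1.45 [-4.9, 111.9, -40.8, 0.1, -0.7, 0.1]
1.4 [-4.9, 122.0, -43.2, 0.1, -0.7, 0.1]
1.35 [-4.9, 132.1, -45.1, 0.1, -0.7, 0.1]
1.32 [-4.9, 138.2, -46.0, 0.1, -0.7, 0.1]
```

View pics/f.png

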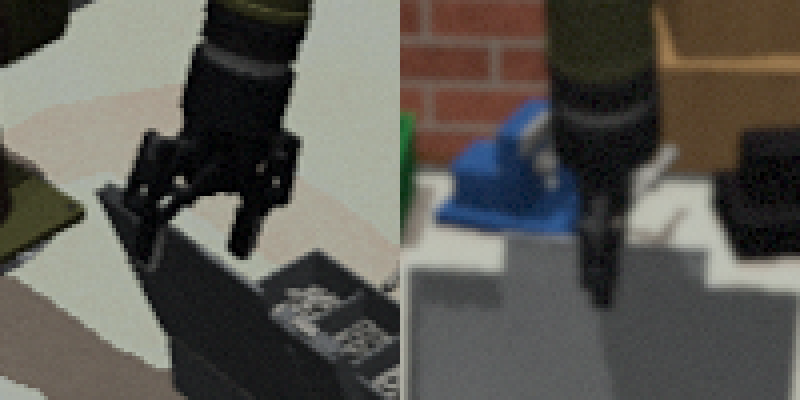

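The rear finger tip at crop (152,265) now clearly overlaps the lid's back, and the front finger is well down the lid face at (600,300). I'll push to about 1.6 and check.

Call:
move_arm([
  [-4, 15, 0, 0, 0, 0, -1],
  [-4, 28, -1, 0, 0, 0, -1],
  [-4, 38, -3, 0, 0, 0, -1],
  [-4, 46, -8, 0, 0, 0, -1],
  [-4, 55, -13, 0, 0, 0, -1],
  [-4, 64, -19, 0, 0, 0, -1],
  [-4, 73, -23, 0, 0, 0, -1],
  [-4, 82, -28, 0, 0, 0, -1],
  [-4, 82, -28, 0, 0, 0, -1],
])

```text
time: 8.85
tcp_pos: [509.9, -18.8, 213.7]
ee_rot: [-158.3, -0.4, 176.1]
force: [0.1, -0.5, -0.0]
opening: 1.001
finger_force: 0.0
```

Run:
```python
from h import *
s=log()
for n in ('scene','side'):
    grab_frame(n); print([(np.round(toworld(d['position'],n)).tolist(),round(d['confidence'],2)) for d in mark_of('lid_lip',n)[:1]])
print(lip(1.6))
for th in (1.6,1.55,1.5,1.45,1.4,1.35,1.3):
    p,Rm=pose(lip(th),68,0,back=56,off=-39.5); print(th,rel(p,Rm,s))
```

```text
8.85 [12.0, 17.3, -6.6, 72.6, -20.8, 17.0] [509.9, -18.8, 213.7] [-158.3, -0.4, 176.1] F [ 0.13 -0.54 -0.02] op 1.0
[([509.0, -33.0, 279.0], 0.78)]
[([506.0, -33.0, 276.0], 0.69)]
[506.58040772 -37.00044911 277.41216223]
1.6 [2.0, -1.5, 3.8, 0.3, -0.3, 0.2]
1.55 [2.0, 8.1, -0.1, 0.3, -0.3, 0.2]
1.5 [2.0, 17.8, -3.4, 0.3, -0.3, 0.2]
1.45 [1.9, 27.7, -6.3, 0.3, -0.3, 0.2]
1.4 [1.9, 37.7, -8.7, 0.3, -0.3, 0.2]
1.35 [1.9, 47.9, -10.6, 0.3, -0.3, 0.2]
1.3 [1.9, 58.1, -12.0, 0.3, -0.3, 0.2]
```

The lid follows and stands at about 1.58. Now I'll push it past the fall point, stop, and let it drop onto the front finger.

Call:
move_arm([
  [1, 7, 0, 0, 0, 0, -1],
  [1, 14, -1, 0, 0, 0, -1],
  [1, 21, -3, 0, 0, 0, -1],
  [1, 28, -5, 0, 0, 0, -1],
  [1, 35, -7, 0, 0, 0, -1],
  [1, 41, -8, 0, 0, 0, -1],
  [1, 47, -9, 0, 0, 0, -1],
  [1, 52, -10, 0, 0, 0, -1],
  [1, 52, -10, 0, 0, 0, -1],
  [1, 52, -10, 0, 0, 0, -1],
  [1, 52, -10, 0, 0, 0, -1],
  [1, 52, -10, 0, 0, 0, -1],
])

```text
time: 10.05
tcp_pos: [512.0, 30.6, 203.7]
ee_rot: [-158.2, -0.3, 175.9]
force: [0.6, 0.0, -0.1]
opening: 0.999
finger_force: 0.0
```

Run:
```python
from h import *
s=log()
for n in ('scene','side'):
    grab_frame(n)
    for d in mark_of('lid_lip',n)[:1]:
        L=toworld(d['position'],n); Rc=Rt(s['ee_rot']).as_matrix()
        print(np.round(L),d['confidence'],'theta',np.arctan2(L[2]-71.5,(L-H)@f_),'tool',np.round(Rc.T@(L-np.array(s['tcp_pos']))))
print(observe()['force'])
```

```text
10.05 [17.0, 19.5, -5.1, 74.0, -20.2, 22.6] [512.0, 30.6, 203.7] [-158.2, -0.3, 175.9] F [ 0.64  0.02 -0.08] op 1.0
[512.  48. 263.] 0.8 theta 1.177943696004725 tool [  1.  -6. -61.]
[515.  62. 252.] 0.71 theta 1.095381906129826 tool [ -1.  11. -57.]
[ 0.49952319 -0.06748342  0.50424476]
```

The lid is falling freely: 1.18 to 1.10 between the two pictures. I'll hold still to catch it.

Call:
move_arm([
  [0, 0, 0, 0, 0, 0, -1],
  [0, 0, 0, 0, 0, 0, -1],
  [0, 0, 0, 0, 0, 0, -1],
  [0, 0, 0, 0, 0, 0, -1],
  [0, 0, 0, 0, 0, 0, -1],
  [0, 0, 0, 0, 0, 0, -1],
  [0, 0, 0, 0, 0, 0, -1],
  [0, 0, 0, 0, 0, 0, -1],
  [0, 0, 0, 0, 0, 0, -1],
])

```text
time: 11.0
tcp_pos: [512.1, 30.9, 203.6]
ee_rot: [-158.2, -0.4, 176.0]
force: [0.0, 0.4, 0.7]
opening: 1.001
finger_force: 0.6
```

Run:
```python
from h import *
s=log()
for n in ('scene','side'):
    grab_frame(n)
    for d in mark_of('lid_lip',n)[:1]:
        L=toworld(d['position'],n); Rc=Rt(s['ee_rot']).as_matrix()
        print(np.round(L),d['confidence'],'theta',np.arctan2(L[2]-71.5,(L-H)@f_),'tool',np.round(Rc.T@(L-np.array(s['tcp_pos']))))
print(observe()['force'])
for th,al in ((.94,68),(.85,64),(.75,58),(.65,53),(.55,48),(.45,43),(.35,38),(.25,34),(.15,30),(.07,28),(0,27),(-.04,26)):
    p,Rm=pose(lip(th),al,0,back=56,off=39.5); print(th,rel(p,Rm,s),np.round(ik(p,Rm,s['q'])[0]).astype(int).tolist())
```

```text
11.0 [17.1, 19.5, -5.1, 74.0, -20.2, 22.6] [512.1, 30.9, 203.6] [-158.2, -0.4, 176.0] F [0.03 0.42 0.74] op 1.0
[516.  84. 240.] 0.66 theta 0.9698284526039892 tool [  0.  36. -53.]
[512.  89. 239.] 0.63 theta 0.9491254571708366 tool [  4.  41. -54.]
[ 0.17137714  1.40768531 -0.75795555]
0.94 [0.7, 2.7, 2.0, 0.2, -0.3, 0.1] [17, 19, -6, 73, -20, 23]
0.85 [0.7, 16.6, 4.5, 4.2, -0.3, 0.1] [21, 22, -5, 75, -23, 27]
0.75 [0.6, 30.4, 7.5, 10.2, -0.3, 0.1] [25, 26, -3, 78, -28, 33]
0.65 [0.6, 44.5, 12.8, 15.2, -0.3, 0.1] [28, 29, -1, 81, -31, 38]
0.55 [0.5, 58.0, 19.4, 20.2, -0.3, 0.1] [30, 34, 1, 84, -34, 43]
0.45 [0.5, 70.8, 27.5, 25.2, -0.3, 0.2] [33, 38, 3, 87, -36, 47]
0.35 [0.4, 82.5, 36.8, 30.2, -0.3, 0.2] [35, 42, 5, 91, -38, 52]
0.25 [0.3, 93.6, 48.4, 34.2, -0.3, 0.2] [36, 46, 6, 94, -39, 56]
0.15 [0.2, 103.4, 61.0, 38.2, -0.3, 0.2] [37, 51, 8, 96, -41, 60]
0.07 [0.1, 110.5, 73.3, 40.2, -0.3, 0.2] [38, 53, 9, 97, -41, 62]
0 [0.0, 116.1, 85.3, 41.2, -0.3, 0.2] [38, 55, 9, 97, -42, 63]
-0.04 [-0.0, 118.7, 91.8, 42.2, -0.3, 0.2] [38, 56, 10, 98, -42, 64]
```

Caught: the lid rests on the front finger at about 0.95 rad with 0.6 N on the pad. Next I'll lower it slowly.

Call:
move_arm([
  [0, 3, 1, 0, 0, 0, -1],
  [0, 6, 2, 1, 0, 0, -1],
  [0, 11, 3, 2.5, 0, 0, -1],
  [0, 16, 4, 4, 0, 0, -1],
  [0, 21, 5, 6, 0, 0, -1],
  [0, 26, 6, 8, 0, 0, -1],
  [0, 30, 7, 10, 0, 0, -1],
  [0, 35, 9, 12, 0, 0, -1],
  [0, 40, 11, 13.5, 0, 0, -1],
  [0, 44.5, 13, 15, 0, 0, -1],
  [0, 44.5, 13, 15, 0, 0, -1],
  [0, 44.5, 13, 15, 0, 0, -1],
])

```text
time: 12.2
tcp_pos: [514.5, 68.3, 174.1]
ee_rot: [-143.2, -0.4, 176.0]
force: [0.4, 2.3, -0.2]
opening: 0.998
finger_force: 1.2
```

```bash
cat >> h.py <<'E'
def chk(ths,off=39.5,back=56):
    s=log(); print('ff',s['finger_force'])
    for n in ('scene','side'):
        grab_frame(n)
        for d in mark_of('lid_lip',n)[:1]:
            L=toworld(d['position'],n); Rc=Rt(s['ee_rot']).as_matrix()
            print(np.round(L),d['confidence'],'theta',np.arctan2(L[2]-71.5,(L-H)@f_),'tool',np.round(Rc.T@(L-np.array(s['tcp_pos']))))
    for th,al in ths:
        p,Rm=pose(lip(th),al,0,back=back,off=off); print(th,rel(p,Rm,s))
E
python3 -c "
from h import *
chk([(.65,53),(.55,48),(.45,43),(.35,38),(.25,34),(.15,30)])"
```

```text
12.2 [27.6, 29.7, -1.0, 81.0, -30.5, 37.4] [514.5, 68.3, 174.1] [-143.2, -0.4, 176.0] F [ 0.42  2.26 -0.2 ] op 1.0
ff 1.2079215422272682
[519. 133. 196.] 0.74 theta 0.648398407027456 tool [  1.  39. -57.]
[516. 137. 194.] 0.68 theta 0.6288363809912845 tool [  4.  43. -57.]
0.65 [0.6, -1.3, -0.3, 0.2, -0.3, 0.3]
0.55 [0.5, 13.4, 2.6, 5.2, -0.3, 0.3]
0.45 [0.4, 27.8, 7.1, 10.2, -0.3, 0.3]
0.35 [0.3, 41.6, 13.0, 15.2, -0.3, 0.3]
0.25 [0.2, 55.3, 21.4, 19.2, -0.3, 0.3]
0.15 [0.1, 68.0, 31.1, 23.2, -0.2, 0.3]
```

Call:
move_arm([
  [0, 4, 1, 1.5, 0, 0, -1],
  [0, 9, 2, 3.5, 0, 0, -1],
  [0, 14, 3, 5.5, 0, 0, -1],
  [0, 19, 4.5, 7, 0, 0, -1],
  [0, 24, 6, 9, 0, 0, -1],
  [0, 28, 7.5, 10.5, 0, 0, -1],
  [0, 33, 9.5, 12.3, 0, 0, -1],
  [0, 38, 12, 14, 0, 0, -1],
  [0, 43, 14, 15.7, 0, 0, -1],
  [0, 48, 17, 17.2, 0, 0, -1],
  [0, 48, 17, 17.2, 0, 0, -1],
  [0, 48, 17, 17.2, 0, 0, -1],
])

```text
time: 13.4
tcp_pos: [516.1, 95.5, 131.8]
ee_rot: [-125.9, -0.4, 176.0]
force: [-0.4, 2.0, -2.0]
opening: 1.003
finger_force: 1.2
```

```bash
python3 -c "
from h import *
chk([(.25,34),(.2,32),(.15,30),(.1,28),(.05,27),(0,26),(-.04,26)])
n='side';w=grab_frame('side');v=grab_frame('scene')
u=proj(lip(.2),'side')[0].astype(int);t=proj(lip(.2),'scene')[0].astype(int)
g=lambda im,u:cv2.resize(im[max(0,u[1]-50):max(0,u[1]-50)+100,u[0]-50:u[0]+50],None,fx=4,fy=4,interpolation=0)
cv2.imwrite('pics/g.png',np.hstack([g(v,t),g(w,u)])[:,:,::-1])"
```

```text
13.4 [35.1, 44.6, 5.8, 92.5, -38.7, 54.0] [516.1, 95.5, 131.8] [-125.9, -0.4, 176.0] F [-0.43  1.97 -2.04] op 1.0
ff 1.2490469589829445
[523. 162. 136.] 0.71 theta 0.3204219633188682 tool [ -3.  36. -57.]
[519. 166. 134.] 0.63 theta 0.30892337704191297 tool [  2.  39. -58.]
0.25 [0.2, 8.9, 1.2, 1.9, -0.3, 0.3]
0.2 [0.2, 16.5, 3.8, 3.9, -0.2, 0.3]
0.15 [0.1, 23.9, 6.7, 5.9, -0.2, 0.3]
0.1 [0.1, 31.1, 10.1, 7.9, -0.2, 0.3]
0.05 [0.0, 39.0, 14.6, 8.9, -0.2, 0.3]
0 [-0.1, 46.7, 19.6, 9.9, -0.2, 0.3]
-0.04 [-0.1, 53.3, 24.6, 9.9, -0.2, 0.3]
```

View pics/g.png

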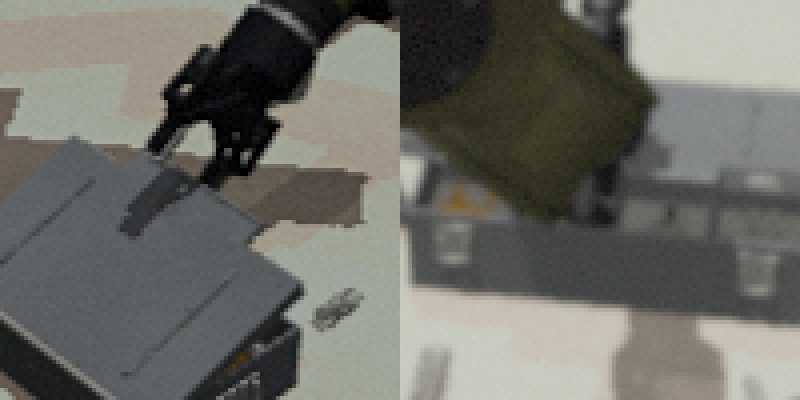

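The lid rests on the lower finger at about 0.31 rad, with the lip at scene crop (190,180) between the fingers. I'll lower it the rest of the way with slightly less overlap.

Call:
move_arm([
  [0, 4, 0, 1, 0, 0, -1],
  [0, 8, 0, 2, 0, 0, -1],
  [0, 12, 0, 3, 0, 0, -1],
  [0, 16, 1, 4, 0, 0, -1],
  [0, 20, 2, 5, 0, 0, -1],
  [0, 24, 3.5, 6, 0, 0, -1],
  [0, 28, 5.5, 7, 0, 0, -1],
  [0, 32, 7.5, 8, 0, 0, -1],
  [0, 35, 9, 8.5, 0, 0, -1],
  [0, 38, 11, 9, 0, 0, -1],
  [0, 41, 12.5, 9, 0, 0, -1],
  [0, 43, 14, 9.5, 0, 0, -1],
])

```text
time: 14.7
tcp_pos: [516.9, 109.5, 89.5]
ee_rot: [-116.5, -0.3, 175.9]
force: [0.2, 2.3, -1.4]
opening: 1.004
finger_force: 1.4
```

```bash
python3 -c "
from h import *
chk([(.05,26),(0,26),(-.04,26),(-.08,26)],back=53)"
```

```text
14.7 [38.0, 54.9, 10.5, 99.0, -41.5, 63.5] [516.9, 109.5, 89.5] [-116.5, -0.3, 175.9] F [ 0.22  2.29 -1.38] op 1.0
ff 1.3979621976613998
[522. 174.  81.] 0.77 theta 0.045556086169178014 tool [ -1.  37. -54.]
[521. 175.  77.] 0.67 theta 0.026390381241420256 tool [  0.  40. -53.]
0.05 [0.1, -4.1, -2.0, 0.5, -0.2, 0.3]
0 [0.1, 5.2, 2.3, 0.5, -0.2, 0.3]
-0.04 [0.0, 12.5, 6.1, 0.5, -0.2, 0.3]
-0.08 [-0.0, 19.6, 10.3, 0.5, -0.2, 0.3]
```

Call:
move_arm([
  [0, 1.5, 0.5, 0, 0, 0, -1],
  [0, 3, 1, 0, 0, 0, -1],
  [0, 4.5, 2, 0, 0, 0, -1],
  [0, 6, 2.5, 0, 0, 0, -1],
  [0, 7.5, 3.5, 0, 0, 0, -1],
  [0, 9, 4, 0, 0, 0, -1],
  [0, 10.5, 5, 0, 0, 0, -1],
  [0, 12, 5.5, 0, 0, 0, -1],
  [0, 13.5, 6, 0, 0, 0, -1],
  [0, 15, 7, 0, 0, 0, -1],
  [0, 15, 7, 0, 0, 0, -1],
])

```text
time: 15.82
tcp_pos: [516.7, 109.6, 72.7]
ee_rot: [-116.4, -0.4, 175.9]
force: [0.3, -0.4, -0.1]
opening: 1.002
finger_force: 0.0
```

```bash
python3 -c "
from h import *
chk([(-.08,26)],back=53)
print([np.round(toworld(d['position'],'scene')) for d in mark_of('case','scene')[:1]])"
```

```text
15.82 [38.0, 56.0, 10.1, 97.6, -41.5, 63.5] [516.7, 109.6, 72.7] [-116.4, -0.4, 175.9] F [ 0.28 -0.37 -0.1 ] op 1.0
ff 0.0
[521. 175.  72.] 0.56 theta 0.0007835112029114278 tool [  0.  30. -58.]
[521. 177.  70.] 0.86 theta -0.007809558727913948 tool [  1.  32. -59.]
-0.08 [-0.2, 4.6, 2.9, 0.4, -0.2, 0.3]
[array([511.,  60.,   3.])]
```

The lid is shut and the force is zero. Next I'll withdraw level, then up and away.

Call:
move_arm([
  [0, 5, -8, 0, 0, 0, -1],
  [0, 10, -18, 0, 0, 0, -1],
  [0, 16, -32, 0, 0, 0, -1],
  [0, 22, -45, 0, 0, 0, -1],
  [0, 28, -60, 0, 0, 0, -1],
  [0, 28, -90, 0, 0, 0, -1],
  [0, 20, -125, 0, 0, 0, -1],
  [0, -10, -145, 0, 0, 0, -1],
  [0, -45, -155, 0, 0, 0, -1],
  [0, -80, -160, 0, 0, 0, -1],
  [0, -80, -160, 0, 0, 0, -1],
  [0, -80, -160, 0, 0, 0, -1],
])

```text
time: 17.07
tcp_pos: [519.3, 208.0, 209.5]
ee_rot: [-117.3, 0.1, 176.5]
force: [-0.3, -0.5, -0.1]
opening: 0.998
finger_force: 0.0
```

```bash
python3 -c "
from h import *
chk([])
w=grab_frame('side');v=grab_frame('scene')
cv2.imwrite('pics/z.png',np.hstack([v[60:330,56:456],w[60:330,56:456]])[:,:,::-1])"
```

```text
17.07 [43.9, 55.6, 32.0, 121.3, -37.0, 67.2] [519.3, 208.0, 209.5] [-117.3, 0.1, 176.5] F [-0.3  -0.47 -0.07] op 1.0
ff 0.0
[520. 178.  74.] 0.69 theta 0.009669860897494153 tool [ -3. 107.  89.]
[520. 178.  68.] 0.65 theta -0.01553603604570657 tool [ -2. 112.  91.]
```

View pics/z.png

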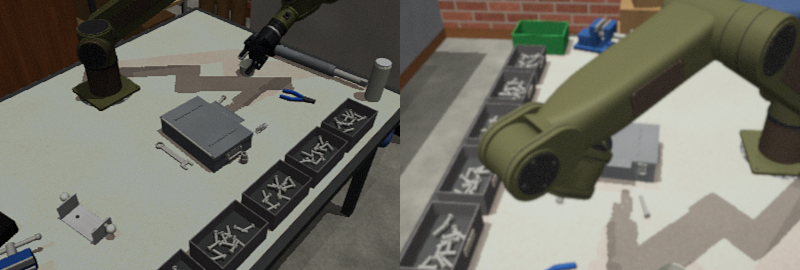

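The case is shut at crop (208,130), the bystanders are in place, and the arm is clear above. I'll hand in now.

```bash
python3 -c "
from rig import *
print(hand_in())"
```

```text
the job is handed in; nothing more can be done
None
```

The lid was tipped, caught on a finger at about 0.95 rad, lowered gently until shut, and handed in with the arm clear and the case and bystanders where they were; the judge's verdict was not shown.

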